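# Wipe the reader deck and snap its cover on

## Task

Take the yellow scraper block in the gripper and wipe the three orange chips off the white deck of the optical reader, without touching them with the fingers, then stand or lay the scraper on the worktop clear of the reader. Take the blue clip cover and press it straight down, square and centred on the deck, until both steel catches snap over its edges and it sits fully home, and finish while still holding the cover and pressing it down: do not let go. Leave the two vials and the white jar where they stand.

Things in the scene. Friction and masses are not known exactly. Their poses are not given: they have to be found in the camera images.
- reader: optical reader fixed to the worktop. Origin: centre of its underside, z up. White flat deck 72 (x) by 84 mm (y), top at z = 30 mm, flush green window. Base plate 84 x 112 mm, 10 mm high. Far (+x) of the deck an open gutter for the chips: x 36 to 77, y -37 to 37 mm, floor at 6 mm, walls 18 mm high. The deck's near and far (x) sides are open; steel catches stand at its two y sides
- deck_centre (a point): centre of the deck's top face, axes as the reader's; where the centre of the cover's underside belongs
- catch_left (a joint): sprung steel catch, 16 mm wide, at the reader's +y side; rad, 0 at rest, grows as its nose is pushed outward (0.1 lets the cover pass). Nose: in to y = 37 mm, underside at z = 37.4 mm, 0.9 mm over the plate of a seated cover; above it a flare leans out to y = 43, z = 53 mm and guides the cover in. Passing both takes about 8 to 20 N in all; the force drops suddenly at the snap
- catch_right (a joint): the mirror image of catch_left at the reader's -y side (74 mm between the two noses)
- cover: loose blue clip cover, 80 g. Origin: centre of its underside, z up. A plate 68 mm (x) by 80 mm (y), 6.5 mm thick with a black gasket below, and on top a grip rib 12 mm thick (x), 50 mm long (y), from 6.5 to 41 mm above the origin. Its x belongs along the reader's x (either way round). Its y edges go under the catches
- scraper: loose yellow scraper block, 90 g, standing on its black rubber foot. Origin: centre of its underside, z up. Foot 24 mm (x) by 60 mm (y), 14 mm high, on top a grip rib 12 mm thick (x), 46 mm long (y), from 14 to 57 mm above the origin. It fits between the catches with its y along the reader's y, and is pushed along x
- chip1: loose orange resin chip, 12 x 9 x 8 mm, on the deck, starting within 21 mm of its centre in y, and from 3 mm nearer to 20 mm farther than its centre in x; origin: centre of its underside
- chip2: another such chip
- chip3: another such chip
- blue_vial: bystander: small glass vial with a blue cap, 29 mm across, 61 mm high; origin: centre of its underside
- red_vial: bystander: small glass vial with a red cap, 29 mm across, 61 mm high; origin: centre of its underside
- jar: bystander: white lidded jar, 82 mm across, 78 mm high; origin: centre of its underside
Things that resemble listed ones, but are neither listed nor needed, are in the scene too. Of the things that look like the cover, the largest one is meant.

How it is judged:
On the way, in this order (a step that is already met when the one before it is completed fails the run):
1. all three chips are off the deck while the gripper holds the scraper (z of each of chip1, chip2, chip3 in the frame of reader below 0.024 m and contact force between the fingers and scraper above 1 N), for 0.1 s.
2. the cover pushes a catch outward on its way down (value of joint any of catch_left, catch_right above 0.04 rad and contact force between cover and reader above 0.5 N and z of cover in the frame of deck_centre above 0.002 m).
At the end, for the whole second after the job is handed in: cover flat on the deck (within 1.5 mm of home, centred to 8 mm, square to 0.12 rad), both catches back (below 0.03 rad), held by the fingers and pressed on with over 4 N; chips below deck level; scraper at rest on the worktop, touching neither reader nor robot (horizontal distance between cover and deck_centre below 0.008 m and z of cover in the frame of deck_centre below 0.0015 m and angle between cover's own z axis and vertical below 0.04 rad and angle between the x axis of cover and the x axis of reader, either way round below 0.12 rad and value of joint each of catch_left, catch_right below 0.03 rad and contact force between cover and reader above 4 N and contact force between the fingers and cover above 2 N and z of each of chip1, chip2, chip3 in the frame of reader below 0.024 m and height (world z) of scraper below 0.035 m and linear speed of scraper below 0.02 m/s and contact force between scraper and reader below 0.1 N and contact force between scraper and the arm below 0.1 N and contact force between the fingers and scraper below 0.1 N); the arm keeps its last pose, push and grip.
It fails at once if the fingers touch a chip (contact force between the fingers and chip1 above 0.3 N or contact force between the fingers and chip2 above 0.3 N or contact force between the fingers and chip3 above 0.3 N).
It fails at once if a vial or the jar is moved more than 20 mm or tipped (distance of any of blue_vial, red_vial, jar from where it was at the start of the episode above 0.02 m or angle between any of blue_vial, red_vial, jar's own z axis and vertical above 0.3 rad).
It also fails if it takes over 61 s, if anything falls off the work surface, if the arm or the gripper's body presses on something with over 40 N, if the wrist force passes 120 N, or if a joint passes its speed limit or range.

## Robot

A 6-joint arm with a two-finger parallel gripper is mounted at the origin on a cart in front of the work surface, level with it; the furniture and walls round the work are solid. World frame = base frame: x ahead of the robot, y to its left, z up, the work surface at z = 0. Lengths are in m, angles in rad, forces in N, time in s.
With the tool pointing down it reaches from about 0.275 to 0.975 m from the base axis. Payload 8.4 kg.
Tool frame: the origin (TCP) lies midway between the tips of the shut fingers; the grasp point (between the pads) lies 19 mm behind it (r.tcp_to_grasp is the distance from the TCP to the grasp point, in m); x points along the fingers, y is the direction in which the jaws open and shut, and the axes are right-handed (so a half turn about x gives the same grasp; the last joint's range is limited). The gripper opens to 92 mm and grips with 3 to 60 N. Pads are 20 mm wide; open, the fingers measure 128 mm over their backs; the gripper's body (75 mm by 189 mm) begins 69 mm behind the grasp point.
Start: joints at [-1.303, 0.353, 1.633, -0, 1.155, -0.002], TCP at [0.167, -0.602, 0.215] pointing down, gripper open.
Joint ranges: [-2.63, 2.63], [-0.92, 2.1], [0.06, 2.66], [-1.3, 4.44], [0, 2.69], [-3.02, 3.02]. Speed limits (rad/s): [2.22, 2.22, 2.79, 3.14, 3.14, 3.14].

## Interface

Orientations are given as a unit quaternion [w, x, y, z].
In Python, from rig import r, capture, calibration gives the robot as it stands.
- The arm moves only by the tool send_rows, never from a script. Its argument "rows" is a list of rows, each a list of 5 numbers: the finger opening in m, from 0 to 0.0919, then the shift along the tool's x, y, z in m, then the turn about the tool's x in degrees. In form: [[claw, x, y, z, roll], ...]. A call has exactly 10 rows; each row shifts and turns the commanded pose from where the row before left it, along the tool's axes as they then stand; what a row does not reach is not made up. A row lasts 1/12 s, in which the tool goes at most 41.7 mm and 7.16 degrees, less where a joint would pass 70% of its speed; a pose out of reach is approached as far as the arm can. A call is refused whole if a number of a shift passes 0.0417 or a number of a turn 7.16, either way. A call with a gripper value outside its range is refused whole. The fingers move at their own pace and stop on an object; the grip force is fixed at half the most. Time passes only in rows, so rows that do not move let the fingers close, or fill a call up. It gives the time, the measured TCP pose, the force and the opening at its end, in the units of the state.
- r.sense(): the state, without advancing time (a new reading comes with each control period).
- capture(name): name is "scene" or "side" or "wrist"; returns the picture (384x512x3 uint8, red, green, blue); there is no depth.
- calibration(name): a dict with "intrinsics" (3x3 intrinsics, pixels), "extrinsics" (4x4, takes a point from world to camera coordinates); the wrist camera has in their place "tool_from_camera" (4x4, takes a point from camera to tool coordinates, whose origin is the TCP and whose axes are the tool frame's). Camera axes: x right, y up, looking along -z (the intrinsics and any distortion apply to the point x, -y, -z); pixel columns grow to the right and rows downward; lengths in m; the calibration is good to about 2 mm. A picture is of the moment at which its call begins: read the wrist's pose just before it. calibration takes no time and is no camera call.
- r.close_job(): hands the job in, once; it reports no verdict.
The state is a dict: "t": time; "qpos": joint angles; "joint_velocities": joint speeds; "joint_efforts": joint torques, N m; "position": TCP position; "orientation": TCP orientation; "wrist_force": force on the tool from outside, world axes, zero at the start; "wrist_torque": the same for the moment, N m; "opening": finger opening in m.
Only numpy, scipy, OpenCV 4.12 (cv2) and the standard library are available. Lean on these libraries where they do the work, as an engineer would, in place of code of your own. Each camera call takes 0.05 s, during which the arm holds its last target. There are 200 camera calls.

## Working session

There is one attempt and no reset: what is moved stays moved. The work goes in short steps, Python scripts to look and compute and a tool call to move; the robot and the scene stay as the last step left them, time stands still between calls to the robot, and variables do not carry over. Pictures are saved under pics/ and viewed, about 8 in all and at most 12, crops included, and the job is handed in when it is done.

Besides the shell and the picture viewer there is one more tool, called after "Request:" as name(argument=value, ...) on one line, values as JSON. send_rows: Moves the arm, as the interface text tells. Its arguments: {"type":"object","properties":{"rows":{"type":"array"}},"required":["rows"]}

```bash
mkdir -p pics; cat > h.py <<'E'
import numpy as np,cv2
from rig import r,capture,calibration
def snap(n,f):
    im=capture(n); cv2.imwrite('pics/'+f,im[:,:,::-1]); return im
def ray(n,u,v,pose=None):
    c=calibration(n);K=np.array(c['intrinsics'])
    d=np.linalg.inv(K)@[u,v,1]; d=np.array([d[0],-d[1],-d[2]])
    if n=='wrist':
        from scipy.spatial.transform import Rotation as R
        s=pose or r.sense();q=s['orientation'];T=np.eye(4);T[:3,:3]=R.from_quat([q[1],q[2],q[3],q[0]]).as_matrix();T[:3,3]=s['position']
        M=T@np.array(c['tool_from_camera'])
    else: M=np.linalg.inv(np.array(c['extrinsics']))
    return M[:3,3],M[:3,:3]@d
def px(n,u,v,z,pose=None):
    o,d=ray(n,u,v,pose); return (o+d*(z-o[2])/d[2])
E
python3 - <<'E'
from h import *
s=r.sense();print(s)
a=snap('scene','a.png');b=snap('side','b.png');
for n in('scene','side','wrist'):print(calibration(n))
E
```

```text
{'t': 0.0, 'qpos': array([-1.30343830e+00,  3.53642340e-01,  1.63413155e+00, -1.14760330e-05,
        1.15519626e+00, -2.39606945e-03]), 'joint_velocities': array([-0.00111572, -0.00207644,  0.00073797, -0.00134888, -0.00019811,
       -0.00085791]), 'joint_efforts': array([-2.06727964e-03, -5.93857169e+01, -3.34216726e+01,  6.95590395e-02,
        2.35500972e-02, -1.32563619e-04]), 'position': array([ 0.16642672, -0.60191975,  0.21386843]), 'orientation': array([-0.09460292, -0.70061635, -0.09556744,  0.70075237]), 'wrist_force': array([-0.20747278, -0.33816648, -1.07092383]), 'wrist_torque': array([-0.00577904, -0.01046329,  0.03584945]), 'opening': 0.09225309263930273}
{'intrinsics': array([[437.8327112 ,   0.        , 256.09571542],
       [  0.        , 437.8327112 , 187.85790228],
       [  0.        ,   0.        ,   1.        ]]), 'extrinsics': array([[ 0.90820184, -0.41849299, -0.00574772, -0.62054746],
       [ 0.17747384,  0.37263892,  0.91084756, -0.07667432],
       [-0.37904149, -0.8282535 ,  0.41270291, -0.844894  ],
       [ 0.        ,  0.        ,  0.        ,  1.  
[... 272 characters left out ...]
533,  0.52875887,  0.60380752, -0.27615201],
       [-0.46272841, -0.38812225,  0.79702166, -0.68415723],
       [ 0.        ,  0.        ,  0.        ,  1.        ]])}
{'intrinsics': array([[272.61020114,   0.        , 256.0933405 ],
       [  0.        , 272.61020114, 194.71083343],
       [  0.        ,   0.        ,   1.        ]]), 'tool_from_camera': array([[-4.23996892e-04,  2.84053310e-01, -9.58808394e-01,
        -1.69779514e-01],
       [ 9.99999909e-01,  8.04327431e-05, -4.18383557e-04,
        -1.89200834e-04],
       [-4.17236448e-05, -9.58808485e-01, -2.84053318e-01,
        -8.10306240e-02],
       [ 0.00000000e+00,  0.00000000e+00,  0.00000000e+00,
         1.00000000e+00]])}
```

View pics/a.png

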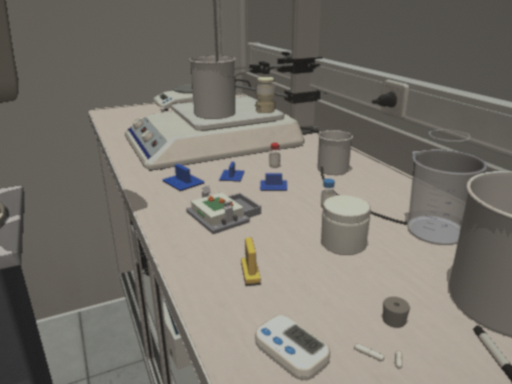

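View pics/b.png

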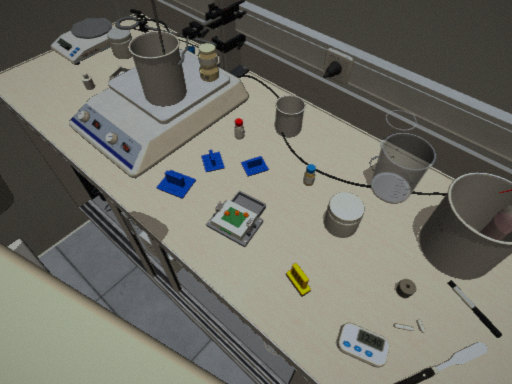

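The scene picture shows the reader at about (222,208), scraper at (251,265), and three blue covers. In the side picture the cover candidates are at (176,183), (212,161) and (254,166). I'll enlarge the side view.

```bash
python3 - <<'E'
from h import *
b=cv2.imread('pics/b.png');
cv2.imwrite('pics/c.png',cv2.resize(b[140:300,150:350],None,fx=4,fy=4,interpolation=cv2.INTER_CUBIC)[:600])
for n,u,v,z in [('side',176,183,.005),('side',212,161,.005),('side',254,166,.005),('side',237,217,.03),('side',299,288,.0),('side',310,184,0),('side',239,136,0),('side',343,230,0),('scene',251,278,0),('scene',218,208,.03),('scene',183,182,0)]: print(n,u,v,px(n,u,v,z).round(3))
E
```

```text
side 176 183 [0.498 0.006 0.005]
side 212 161 [ 0.615 -0.008  0.005]
side 254 166 [ 0.678 -0.107  0.005]
side 237 217 [ 0.515 -0.198  0.03 ]
side 299 288 [ 0.484 -0.408  0.   ]
side 310 184 [ 0.733 -0.257  0.   ]
side 239 136 [0.741 0.008 0.   ]
side 343 230 [ 0.67 -0.4   0.  ]
scene 251 278 [ 0.486 -0.408  0.   ]
scene 218 208 [ 0.504 -0.212  0.03 ]
scene 183 182 [0.496 0.007 0.   ]
```

View pics/c.png

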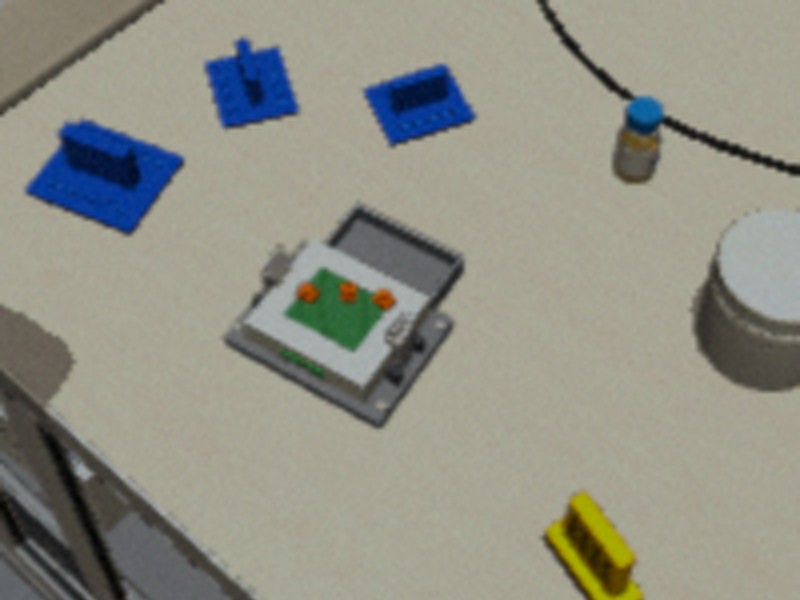

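The crop shows the deck with corners at about (245,312), (312,242), (432,305), (368,375), with the chips on it. The largest cover is at the left, with corners (28,188), (182,160), (130,232). The scraper is at the bottom.

```bash
python3 - <<'E'
from h import *
P=lambda u,v,z:px('side',150+(u-.0)/4,140+v/4,z)
def sh(n,L,z):
    for p in L: print(n,p,P(*p,z)[:2].round(4))
sh('deck',[(245,312),(312,242),(435,303),(368,378)],.03)
sh('base',[(228,338),(380,422),(452,322)],.01)
sh('chip',[(308,292),(348,291),(384,298)],.034)
sh('cover',[(28,186),(130,230),(182,158)],.0065)
sh('rib',[(62,130),(132,163),(85,121),(137,155)],.041)
sh('scr rib top',[(570,503),(585,493),(620,567),(635,555)],.057)
sh('foot',[(546,536),(560,525),(612,600),(640,596)],.014)
s=r.sense();from scipy.spatial.transform import Rotation as R
q=s['orientation'];print(R.from_quat([q[1],q[2],q[3],q[0]]).as_matrix().round(3))
E
```

```text
deck (245, 312) [ 0.4732 -0.1545]
deck (312, 242) [ 0.5358 -0.1485]
deck (435, 303) [ 0.5519 -0.2338]
deck (368, 378) [ 0.4882 -0.2388]
base (228, 338) [ 0.4615 -0.1493]
base (380, 422) [ 0.4797 -0.2553]
base (452, 322) [ 0.5584 -0.242 ]
chip (308, 292) [ 0.5061 -0.1743]
chip (348, 291) [ 0.5222 -0.1915]
chip (384, 298) [ 0.5326 -0.2108]
cover (28, 186) [0.4576 0.033 ]
cover (130, 230) [ 0.4776 -0.0429]
cover (182, 158) [ 0.5395 -0.0239]
rib (62, 130) [0.4885 0.0255]
rib (132, 163) [ 0.4998 -0.028 ]
rib (85, 121) [0.5031 0.0205]
rib (137, 155) [ 0.5062 -0.0255]
scr rib top (570, 503) [ 0.4913 -0.3785]
scr rib top (585, 493) [ 0.5009 -0.3809]
scr rib top (620, 567) [ 0.4803 -0.4186]
scr rib top (635, 555) [ 0.4905 -0.4204]
foot (546, 536) [ 0.4861 -0.3709]
foot (560, 525) [ 0.4962 -0.3726]
foot (612, 600) [ 0.4809 -0.4192]
foot (640, 596) [ 0.4924 -0.429 ]
[[-0.     0.267 -0.964]
 [ 0.001 -0.964 -0.267]
 [-1.    -0.001  0.   ]]
```

```bash
cat >> h.py <<'E'
from scipy.spatial.transform import Rotation as R
def pose(): 
    s=r.sense();q=s['orientation'];return s,R.from_quat([q[1],q[2],q[3],q[0]]).as_matrix()
def plan(p,yaw,n=10,claw=.0919):
    """rows to TCP p with jaw axis (tool y) at world yaw (mod pi, nearest)"""
    s,M=pose();cur=np.arctan2(M[1,1],M[0,1]);d=(yaw-cur+np.pi/2)%np.pi-np.pi/2
    dp=(np.array(p)-s['position'])/n;rows=[]
    for i in range(n):
        A=R.from_rotvec([0,0,d*i/n]).as_matrix()@M
        v=A.T@dp; rows.append([claw,*v.round(4).tolist(),round(-np.degrees(d)/n,2)])
    print('max',max(max(map(abs,x[1:4])) for x in rows),'cur',s['position'].round(4),'yaw',cur.round(4),'d',d.round(3),'t',round(s['t'],2),'F',s['wrist_force'].round(1),'open',round(s['opening'],4));print(rows)
E
python3 -c "
from h import *
plan([.491,-.40,.14],-.256)"
```

```text
max 0.0382 cur [ 0.1665 -0.602   0.2139] yaw -1.301 d 1.045 t 0.1 F [ 0.4 -0.1 -0.9] open 0.0919
[[0.0919, 0.0074, -0.0108, -0.0367, np.float64(-5.99)], [0.0919, 0.0074, -0.0069, -0.0376, np.float64(-5.99)], [0.0919, 0.0074, -0.003, -0.0381, np.float64(-5.99)], [0.0919, 0.0074, 0.001, -0.0382, np.float64(-5.99)], [0.0919, 0.0074, 0.005, -0.0379, np.float64(-5.99)], [0.0919, 0.0074, 0.0089, -0.0372, np.float64(-5.99)], [0.0919, 0.0074, 0.0128, -0.036, np.float64(-5.99)], [0.0919, 0.0074, 0.0164, -0.0345, np.float64(-5.99)], [0.0919, 0.0074, 0.02, -0.0326, np.float64(-5.99)], [0.0919, 0.0074, 0.0233, -0.0303, np.float64(-5.99)]]
```

Request:
send_rows(rows=[[0.0919,0.0074,-0.0108,-0.0367,-6],[0.0919,0.0074,-0.0069,-0.0376,-6],[0.0919,0.0074,-0.003,-0.0381,-6],[0.0919,0.0074,0.001,-0.0382,-6],[0.0919,0.0074,0.005,-0.0379,-6],[0.0919,0.0074,0.0089,-0.0372,-6],[0.0919,0.0074,0.0128,-0.036,-6],[0.0919,0.0074,0.0164,-0.0345,-6],[0.0919,0.0074,0.02,-0.0326,-6],[0.0919,0.0074,0.0233,-0.0303,-6]])

```text
t: 0.93
position: [0.4923, -0.3988, 0.1399]
orientation: [-0.434, -0.558, -0.434, 0.558]
wrist_force: [0.0, -0.2, 0.3]
opening: 0.0922
```

```bash
python3 -c "
from h import *
plan([.491,-.40,.14],-.256)
im=capture('wrist');cv2.imwrite('pics/w1.png',cv2.resize(im[:,:,::-1],None,fx=1.5,fy=1.5))"
```

```text
max 0.0001 cur [ 0.4923 -0.3988  0.1399] yaw -0.2486 d -0.007 t 0.93 F [ 0.  -0.2  0.3] open 0.0922
[[0.0919, -0.0, -0.0001, 0.0001, np.float64(0.04)], [0.0919, -0.0, -0.0001, 0.0001, np.float64(0.04)], [0.0919, -0.0, -0.0001, 0.0001, np.float64(0.04)], [0.0919, -0.0, -0.0001, 0.0001, np.float64(0.04)], [0.0919, -0.0, -0.0001, 0.0001, np.float64(0.04)], [0.0919, -0.0, -0.0001, 0.0001, np.float64(0.04)], [0.0919, -0.0, -0.0001, 0.0001, np.float64(0.04)], [0.0919, -0.0, -0.0001, 0.0001, np.float64(0.04)], [0.0919, -0.0, -0.0001, 0.0001, np.float64(0.04)], [0.0919, -0.0, -0.0001, 0.0001, np.float64(0.04)]]
```

View pics/w1.png

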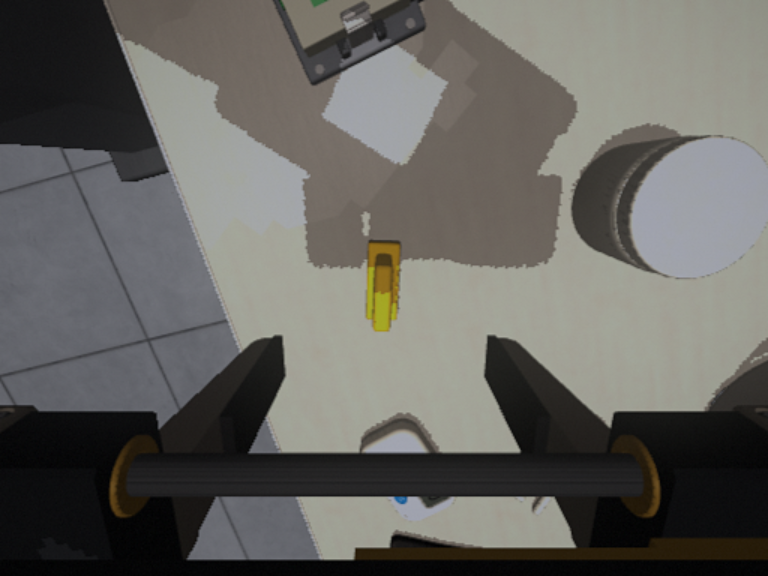

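The wrist picture shows the scraper between the jaws, with its foot's far edge at (369–400,241) and the near end of the rib top at about (374–391,330). It is almost aligned with the jaws.

```bash
python3 -c "
from h import *
for u,v,z in[(369,241,.014),(400,241,.014),(374,330,.057),(391,330,.057),(377,256,.057),(391,256,.057)]: print(px('wrist',u/1.5,v/1.5,z).round(4))
for u,v,z in[(317,83,.01),(425,25,.01)]: print(px('wrist',u/1.5,v/1.5,z).round(4))
plan([.490,-.398,.027],-.256)"
```

```text
[ 0.4947 -0.3611  0.014 ]
[ 0.5165 -0.3665  0.014 ]
[ 0.4864 -0.4126  0.057 ]
[ 0.4973 -0.4153  0.057 ]
[ 0.5003 -0.365   0.057 ]
[ 0.5088 -0.367   0.057 ]
[ 0.487  -0.2517  0.01  ]
[ 0.5634 -0.2358  0.01  ]
max 0.0112 cur [ 0.4971 -0.3951  0.1386] yaw -0.2392 d -0.017 t 0.98 F [ 2.7  3.2 -0.7] open 0.0915
[[0.0919, 0.0112, -0.0006, 0.0005, np.float64(0.1)], [0.0919, 0.0112, -0.0006, 0.0005, np.float64(0.1)], [0.0919, 0.0112, -0.0006, 0.0005, np.float64(0.1)], [0.0919, 0.0112, -0.0006, 0.0005, np.float64(0.1)], [0.0919, 0.0112, -0.0006, 0.0005, np.float64(0.1)], [0.0919, 0.0112, -0.0006, 0.0005, np.float64(0.1)], [0.0919, 0.0112, -0.0006, 0.0005, np.float64(0.1)], [0.0919, 0.0112, -0.0006, 0.0005, np.float64(0.1)], [0.0919, 0.0112, -0.0006, 0.0005, np.float64(0.1)], [0.0919, 0.0112, -0.0006, 0.0005, np.float64(0.1)]]
```

Request:
send_rows(rows=[[0.0919,0,0,0,0],[0.0919,0.01,0,0,0.2],[0.0919,0.01,0,0,0.2],[0.0919,0.01,0,0,0],[0.0919,0.01,0,0,0],[0.0919,0.01,0,0,0],[0.0919,0.01,0,0,0],[0.0919,0,0,0,0],[0.0919,0,0,0,0],[0.0919,0,0,0,0]])

```text
t: 1.82
position: [0.4911, -0.4005, 0.0808]
orientation: [0.431, 0.561, 0.431, -0.561]
wrist_force: [-0.3, -0.7, 0.1]
opening: 0.0921
```

```bash
python3 -c "
from h import *
plan([.493,-.396,.027],-.265,5)"
```

```text
max 0.0108 cur [ 0.4911 -0.4005  0.0808] yaw -0.261 d -0.004 t 1.82 F [-0.3 -0.7  0.1] open 0.0921
[[0.0919, 0.0108, 0.0001, -0.001, np.float64(0.05)], [0.0919, 0.0108, 0.0001, -0.001, np.float64(0.05)], [0.0919, 0.0108, 0.0001, -0.001, np.float64(0.05)], [0.0919, 0.0108, 0.0001, -0.001, np.float64(0.05)], [0.0919, 0.0108, 0.0001, -0.001, np.float64(0.05)]]
```

Request:
send_rows(rows=[[0.0919,0.0108,0,-0.001,0.05],[0.0919,0.0108,0,-0.001,0.05],[0.0919,0.0108,0,-0.001,0.05],[0.0919,0.0108,0,-0.001,0.05],[0.0919,0.0108,0,-0.001,0.05],[0.0919,0,0,0,0],[0,0,0,0,0],[0,0,0,0,0],[0,0,0,0,0],[0,0,0,0,0]])

```text
t: 2.65
position: [0.4927, -0.3957, 0.0272]
orientation: [0.43, 0.562, 0.429, -0.562]
wrist_force: [-0.4, -0.3, 0.2]
opening: 0.0669
```

Request:
send_rows(rows=[[0,0,0,0,0],[0,0,0,0,0],[0,0,0,0,0],[0,0,0,0,0],[0,-0.015,0,0,0],[0,-0.015,0,0,0],[0,-0.015,0,0,0],[0,-0.015,0,0,0],[0,0,0,0,0],[0,0,0,0,0]])

```text
t: 3.48
position: [0.4927, -0.3957, 0.0872]
orientation: [0.43, 0.562, 0.429, -0.562]
wrist_force: [0.0, 0.0, -0.5]
opening: 0.001
```

```bash
python3 -c "
from h import *
a=.17;X=np.array([np.cos(a),np.sin(a),0]);p=np.array([.512,-.196,.13])-.06*X
print(p);plan(p,a,9,0)"
```

```text
[ 0.45286491 -0.20615094  0.13      ]
max 0.0214 cur [ 0.4927 -0.3957  0.0872] yaw -0.2651 d 0.435 t 3.48 F [ 0.   0.  -0.5] open 0.001
[[0, -0.0048, -0.0098, -0.0192, np.float64(-2.77)], [0, -0.0048, -0.0088, -0.0196, np.float64(-2.77)], [0, -0.0048, -0.0079, -0.02, np.float64(-2.77)], [0, -0.0048, -0.0069, -0.0204, np.float64(-2.77)], [0, -0.0048, -0.0059, -0.0207, np.float64(-2.77)], [0, -0.0048, -0.0049, -0.021, np.float64(-2.77)], [0, -0.0048, -0.0039, -0.0212, np.float64(-2.77)], [0, -0.0048, -0.0029, -0.0213, np.float64(-2.77)], [0, -0.0048, -0.0018, -0.0214, np.float64(-2.77)]]
```

The jaws close slowly, at about 75 mm/s, so I lifted too early and they closed on nothing. I'll reopen, go down and wait longer.

Request:
send_rows(rows=[[0.06,0,0,0,0],[0.06,0,0,0,0],[0.06,0,0,0,0],[0.06,0,0,0,0],[0.06,0,0,0,0],[0.06,0,0,0,0],[0.06,0,0,0,0],[0.06,0,0,0,0],[0.06,0,0,0,0],[0.06,0,0,0,0]])

```text
t: 4.32
position: [0.4923, -0.3954, 0.0866]
orientation: [0.43, 0.562, 0.429, -0.562]
wrist_force: [0.6, 0.4, 0.0]
opening: 0.0598
```

```bash
python3 -c "
from h import *
s=r.sense();print(s['opening'],s['position'])
im=capture('wrist');cv2.imwrite('pics/w2.png',cv2.resize(im[:,:,::-1],None,fx=1.5,fy=1.5))"
```

```text
0.05978456270055682 [ 0.49231718 -0.39538952  0.08661167]
```

View pics/w2.png

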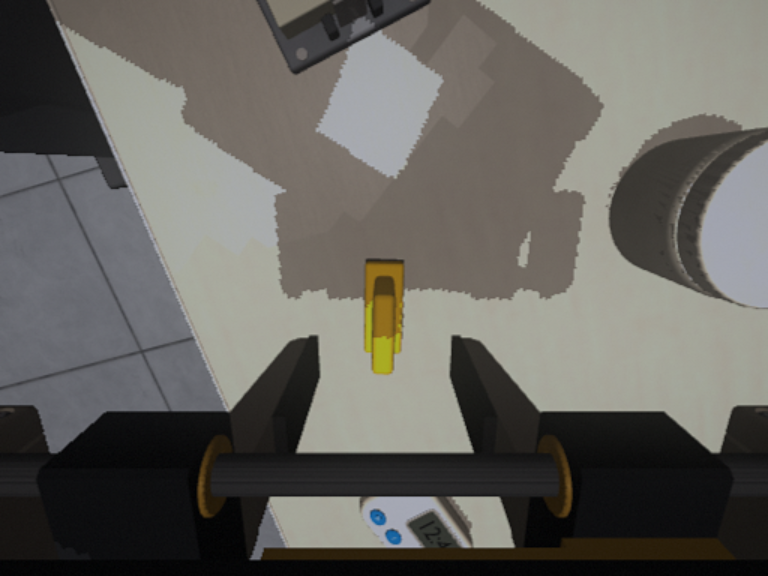

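The scraper is unmoved: foot edge (364–404,260), rib near end (382,373), centred between the jaws.

```bash
python3 -c "
from h import *
for u,v,z in[(364,260,.014),(404,260,.014),(372,374,.057),(393,374,.057)]: print(px('wrist',u/1.5,v/1.5,z).round(4))
for u,v in[(298,72),(428,1)]: print(px('wrist',u/1.5,v/1.5,.01).round(4))
"
```

```text
[ 0.4886 -0.3641  0.014 ]
[ 0.512  -0.3704  0.014 ]
[ 0.4799 -0.4173  0.057 ]
[ 0.4909 -0.4203  0.057 ]
[ 0.4823 -0.2556  0.01  ]
[ 0.558  -0.2418  0.01  ]
```

Request:
send_rows(rows=[[0.06,0.0125,0,0,0],[0.05,0.0125,0,0,0],[0.04,0.0125,0,0,0],[0.03,0.0125,0,0,0],[0.03,0.0095,0,0,0],[0,0,0,0,0],[0,0,0,0,0],[0,0,0,0,0],[0,0,0,0,0],[0,0,0,0,0]])

```text
t: 5.2
position: [0.4926, -0.3957, 0.0277]
orientation: [0.43, 0.562, 0.429, -0.562]
wrist_force: [-0.2, 0.7, -0.2]
opening: 0.0119
```

Gripped: opening 11.9 mm. Now lift and move to the reader's near side.

```bash
python3 -c "
from h import *
a=.175;X=np.array([np.cos(a),np.sin(a),0]);p=np.array([.513,-.1935,.105])-.06*X
s,M=pose()
import h
h.r=None
class F: 
  def sense(self): t=dict(s); t['position']=s['position']+[0,0,.0775]; return t
h.r=F()
print(p);plan(p,a,9,0)"
```

```text
[ 0.45391641 -0.20394649  0.105     ]
max 0.0217 cur [ 0.4926 -0.3957  0.1052] yaw -0.2652 d 0.44 t 5.2 F [-0.2  0.7 -0.2] open 0.0119
[[0, 0.0, -0.0097, -0.0194, np.float64(-2.8)], [0, 0.0, -0.0088, -0.0199, np.float64(-2.8)], [0, 0.0, -0.0078, -0.0203, np.float64(-2.8)], [0, 0.0, -0.0068, -0.0206, np.float64(-2.8)], [0, 0.0, -0.0058, -0.021, np.float64(-2.8)], [0, 0.0, -0.0047, -0.0212, np.float64(-2.8)], [0, 0.0, -0.0037, -0.0214, np.float64(-2.8)], [0, 0.0, -0.0026, -0.0216, np.float64(-2.8)], [0, 0.0, -0.0016, -0.0217, np.float64(-2.8)]]
```

Request:
send_rows(rows=[[0,0,0,0,0],[0,0,0,0,0],[0,-0.01,0,0,0],[0,-0.0125,0,0,0],[0,-0.0125,0,0,0],[0,-0.0125,0,0,0],[0,-0.01,0,0,0],[0,-0.01,0,0,0],[0,-0.01,0,0,0],[0,0,0,0,0]])

```text
t: 6.03
position: [0.4933, -0.3962, 0.1072]
orientation: [0.431, 0.562, 0.428, -0.561]
wrist_force: [1.5, -0.1, -1.7]
opening: 0.0116
```

Request:
send_rows(rows=[[0,0.0,-0.0097,-0.0194,-2.8],[0,0.0,-0.0088,-0.0199,-2.8],[0,0.0,-0.0078,-0.0203,-2.8],[0,0.0,-0.0068,-0.0206,-2.8],[0,0.0,-0.0058,-0.021,-2.8],[0,0.0,-0.0047,-0.0212,-2.8],[0,0.0,-0.0037,-0.0214,-2.8],[0,0.0,-0.0026,-0.0216,-2.8],[0,0.0,-0.0016,-0.0217,-2.8],[0,0,0,0,0]])

```text
t: 6.87
position: [0.4518, -0.2005, 0.104]
orientation: [0.542, 0.453, 0.544, -0.453]
wrist_force: [-0.1, 0.4, -1.1]
opening: 0.0118
```

```bash
python3 -c "
from h import *
s=r.sense();print(s['position'],s['joint_velocities'].round(3))
im=capture('wrist');cv2.imwrite('pics/w3.png',cv2.resize(im[:,:,::-1],None,fx=1.5,fy=1.5))
import pickle;pickle.dump(s,open('s3.pkl','wb'))"
```

```text
[ 0.45179644 -0.20049311  0.10403573] [-0.038  0.022 -0.049 -0.02  -0.003  0.024]
```

View pics/w3.png

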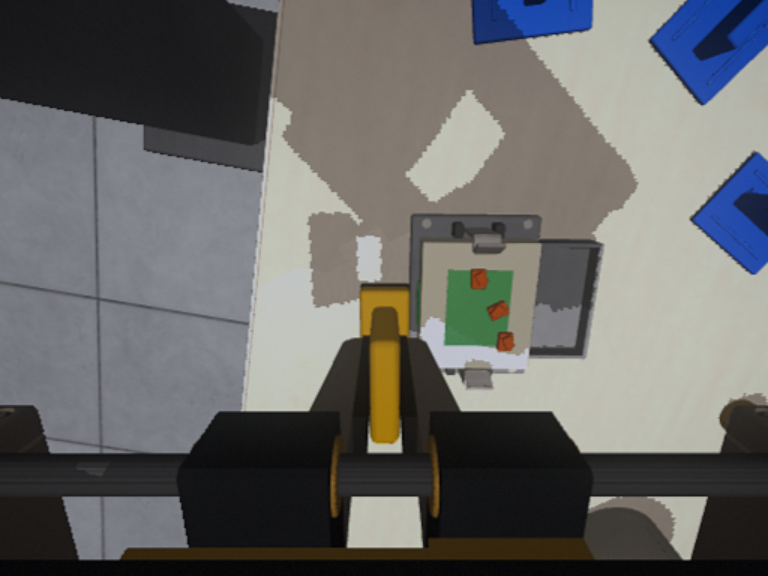

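The wrist picture shows the scraper held at (385,360). Deck corners are at about (422,241), (540,243) and (527,371), with chips at (479,279), (497,310) and (506,341). The catches are at (488,241) and (478,378).

```bash
python3 -c "
from h import *
import pickle;s=pickle.load(open('s3.pkl','rb'))
q=s['orientation'];M=R.from_quat([q[1],q[2],q[3],q[0]]).as_matrix();print('yaw',np.arctan2(M[1,1],M[0,1]))
for n,u,v,z in[('dFL',422,241,.03),('dFR',540,243,.03),('dNR',527,371,.03),('base',412,215,.01),('base',541,217,.01),('g',602,241,.024),('g',586,356,.024),('cL',488,243,.045),('cR',478,377,.045),('foot',361,290,.104-.0137),('foot',410,290,.104-.0137)]: print(n,px('wrist',u/1.5,v/1.5,z,s).round(4))
plan([0,0,0],0.175,10,0)"
```

```text
yaw 0.17863708560355812
dFL [ 0.4673 -0.1566  0.03  ]
dFR [ 0.5373 -0.1451  0.03  ]
dNR [ 0.5531 -0.2288  0.03  ]
base [ 0.4601 -0.1443  0.01  ]
base [ 0.5414 -0.1309  0.01  ]
g [ 0.577  -0.1378  0.024 ]
g [ 0.5917 -0.2137  0.024 ]
cL [ 0.5024 -0.1489  0.045 ]
cR [ 0.5171 -0.2315  0.045 ]
foot [ 0.4366 -0.1754  0.0903]
foot [ 0.4592 -0.1713  0.0903]
max 0.0411 cur [ 0.4528 -0.2021  0.1043] yaw 0.1766 d -0.002 t 6.92 F [ 0.3 -0.5 -0.3] open 0.0115
[[0, 0.0105, -0.041, -0.0278, np.float64(0.01)], [0, 0.0105, -0.041, -0.0278, np.float64(0.01)], [0, 0.0105, -0.041, -0.0278, np.float64(0.01)], [0, 0.0105, -0.041, -0.0278, np.float64(0.01)], [0, 0.0105, -0.041, -0.0278, np.float64(0.01)], [0, 0.0105, -0.041, -0.0278, np.float64(0.01)], [0, 0.0105, -0.041, -0.0278, np.float64(0.01)], [0, 0.0105, -0.041, -0.0278, np.float64(0.01)], [0, 0.0105, -0.0411, -0.0278, np.float64(0.01)], [0, 0.0105, -0.0411, -0.0278, np.float64(0.01)]]
```

Request:
send_rows(rows=[[0,0,0,0,0],[0,0.006,0,0,0],[0,0.007,0,0,0],[0,0.007,0,0,0],[0,0.007,0,0,0],[0,0.007,0,0,0],[0,0.006,0,0,0],[0,0.004,0,0,0],[0,0,0,0,0],[0,0,0,0,0]])

```text
t: 7.75
position: [0.4535, -0.2035, 0.0603]
orientation: [0.542, 0.454, 0.542, -0.455]
wrist_force: [-0.2, -1.0, -1.1]
opening: 0.012
```

```bash
python3 -c "
from h import *
a=.176;p=np.array([.511,-.193,.0585])+.036*np.array([np.cos(a),np.sin(a),0])
plan(p,a,14,0)"
```

```text
max 0.0067 cur [ 0.4535 -0.2035  0.0603] yaw 0.1747 d 0.001 t 7.75 F [-0.2 -1.  -1.1] open 0.012
[[0, 0.0001, 0.0067, -0.0, np.float64(-0.01)], [0, 0.0001, 0.0067, -0.0, np.float64(-0.01)], [0, 0.0001, 0.0067, -0.0, np.float64(-0.01)], [0, 0.0001, 0.0067, -0.0, np.float64(-0.01)], [0, 0.0001, 0.0067, -0.0, np.float64(-0.01)], [0, 0.0001, 0.0067, -0.0, np.float64(-0.01)], [0, 0.0001, 0.0067, -0.0, np.float64(-0.01)], [0, 0.0001, 0.0067, -0.0, np.float64(-0.01)], [0, 0.0001, 0.0067, -0.0, np.float64(-0.01)], [0, 0.0001, 0.0067, -0.0, np.float64(-0.01)], [0, 0.0001, 0.0067, -0.0, np.float64(-0.01)], [0, 0.0001, 0.0067, -0.0, np.float64(-0.01)], [0, 0.0001, 0.0067, -0.0, np.float64(-0.01)], [0, 0.0001, 0.0067, -0.0, np.float64(-0.01)]]
```

Request:
send_rows(rows=[[0,0.0015,0.006,0,0],[0,0,0.007,0,0],[0,0,0.007,0,0],[0,0,0.007,0,0],[0,0,0.007,0,0],[0,0,0.007,0,0],[0,0,0.007,0,0],[0,0,0.007,0,0],[0,0,0.007,0,0],[0,0,0.007,0,0]])

```text
t: 8.58
position: [0.5222, -0.1914, 0.059]
orientation: [0.542, 0.454, 0.542, -0.455]
wrist_force: [0.4, -0.4, -1.8]
opening: 0.0118
```

Request:
send_rows(rows=[[0,0,0.006,0,0],[0,0,0.006,0,0],[0,0,0.005,0,0],[0,0,0.005,0,0],[0,0,0.003,0,0],[0,0,0,0,0],[0,0,0,0,0],[0,0,0,0,0],[0,0,0,0,0],[0,0,0,0,0]])

```text
t: 9.42
position: [0.5459, -0.1873, 0.0591]
orientation: [0.542, 0.454, 0.542, -0.455]
wrist_force: [-0.5, 0.3, -1.1]
opening: 0.0122
```

```bash
python3 -c "
from h import *
s=r.sense();print(s['position'],s['wrist_force'])
im=capture('wrist');a=capture('side');b=np.hstack([cv2.resize(im[60:280,200:450],None,fx=1.6,fy=1.6),cv2.resize(a[170:280,180:305],None,fx=3.2,fy=3.2,interpolation=2)]);cv2.imwrite('pics/w4.png',b[:,:,::-1]);print(b.shape)"
```

```text
[ 0.54594491 -0.1873171   0.05908359] [-0.50098994  0.32643145 -1.10868723]
(352, 800, 3)
```

View pics/w4.png

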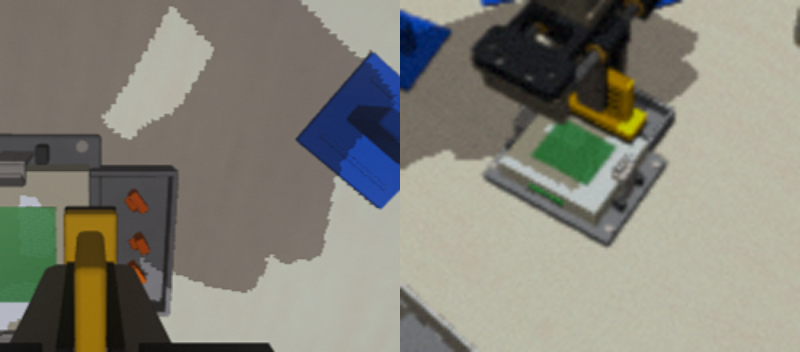

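All three chips are in the gutter at left-panel (137,202), (138,243) and (139,270), and the deck is clear. Next I lift and set the scraper down at about (0.52,-0.375).

Request:
send_rows(rows=[[0,-0.0125,0,0,0],[0,-0.0125,0,0,0],[0,-0.0125,0,0,0],[0,-0.0125,0,0,0],[0,0,-0.01,0.03,0],[0,0,-0.01,0.03,0],[0,0,-0.01,0.03,0],[0,0,-0.01,0.03,0],[0,0,-0.01,0.03,0],[0,0,-0.01,0.03,0]])

```text
t: 10.35
position: [0.5184, -0.3767, 0.1108]
orientation: [0.542, 0.454, 0.541, -0.454]
wrist_force: [0.2, -0.2, -1.4]
opening: 0.0115
```

Request:
send_rows(rows=[[0,0,0,0,0],[0,0,0,0,0],[0,0.015,0,0,0],[0,0.015,0,0,0],[0,0.015,0,0,0],[0,0.012,0,0,0],[0,0.01,0,0,0],[0,0.008,0,0,0],[0,0.004,0,0,0],[0,0,0,0,0]])

```text
t: 11.18
position: [0.5181, -0.3745, 0.0294]
orientation: [0.541, 0.454, 0.542, -0.454]
wrist_force: [0.1, 0.6, -1.9]
opening: 0.0117
```

```bash
python3 -c "
from h import *
s=r.sense();print(s['position'],s['wrist_force'],s['opening'])"
```

```text
[ 0.51814447 -0.3744516   0.02935582] [ 0.08591352  0.59163446 -1.85500062] 0.011705142081088553
```

Request:
send_rows(rows=[[0,0.0015,0,0,0],[0,0.0005,0,0,0],[0.05,0,0,0,0],[0.05,0,0,0,0],[0.05,0,0,0,0],[0.05,0,0,0,0],[0.05,0,0,0,0],[0.05,0,0,0,0],[0.05,-0.01,0,0,0],[0.05,-0.02,0,0,0]])

```text
t: 12.02
position: [0.517, -0.3739, 0.0567]
orientation: [0.54, 0.454, 0.543, -0.455]
wrist_force: [0.3, 0.9, 0.1]
opening: 0.0499
```

Request:
send_rows(rows=[[0.06,-0.03,0,0,0],[0.06,-0.03,0,0,0],[0.06,-0.03,0,0,0],[0.06,0,0,0,0],[0.06,0,0,-0.025,0],[0.06,0,0,-0.035,0],[0.06,0,0,-0.035,0],[0.06,0,0,-0.035,0],[0.06,0,0,0,0],[0.06,0,0,0,0]])

```text
t: 12.85
position: [0.4957, -0.2456, 0.1486]
orientation: [0.542, 0.454, 0.542, -0.454]
wrist_force: [-0.3, -0.3, 0.0]
opening: 0.06
```

```bash
python3 -c "
from h import *
plan([.499,.002,.15],.27,9,.06)
im=capture('scene');cv2.imwrite('pics/s5.png',cv2.resize(im[150:300,150:300,::-1],None,fx=3.5,fy=3.5,interpolation=2))"
```

```text
max 0.027 cur [ 0.4957 -0.2456  0.1486] yaw 0.177 d 0.093 t 12.85 F [-0.3 -0.3  0. ] open 0.06
[[0.06, -0.0002, 0.0052, -0.027, np.float64(-0.59)], [0.06, -0.0002, 0.0055, -0.027, np.float64(-0.59)], [0.06, -0.0002, 0.0058, -0.0269, np.float64(-0.59)], [0.06, -0.0002, 0.006, -0.0268, np.float64(-0.59)], [0.06, -0.0002, 0.0063, -0.0268, np.float64(-0.59)], [0.06, -0.0002, 0.0066, -0.0267, np.float64(-0.59)], [0.06, -0.0002, 0.0069, -0.0266, np.float64(-0.59)], [0.06, -0.0002, 0.0071, -0.0266, np.float64(-0.59)], [0.06, -0.0002, 0.0074, -0.0265, np.float64(-0.59)]]
```

View pics/s5.png

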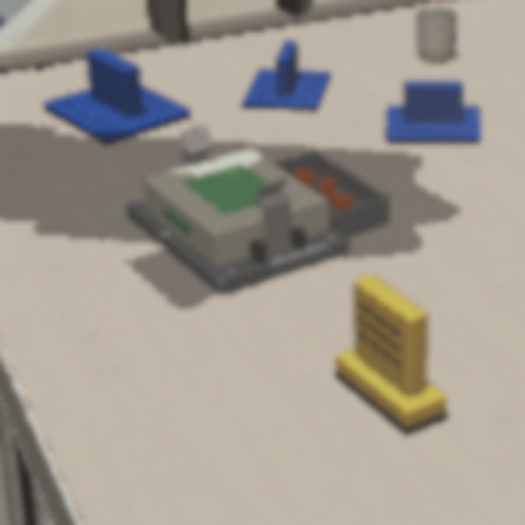

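The scraper stands at (390,370) clear of the reader. The chips are in the gutter around (325,187) and the covers are undisturbed. Now to the cover.

Request:
send_rows(rows=[[0.06,-0.0002,0.0052,-0.027,-0.6],[0.06,-0.0002,0.0055,-0.027,-0.6],[0.06,-0.0002,0.0058,-0.027,-0.6],[0.06,-0.0002,0.006,-0.027,-0.6],[0.06,-0.0002,0.0063,-0.027,-0.6],[0.06,-0.0002,0.0066,-0.027,-0.6],[0.06,-0.0002,0.0069,-0.027,-0.6],[0.06,-0.0002,0.0071,-0.026,-0.6],[0.06,-0.0002,0.0074,-0.026,-0.6],[0.06,0,0,0,0]])

```text
t: 13.73
position: [0.5007, 0.0031, 0.1502]
orientation: [0.563, 0.429, 0.563, -0.428]
wrist_force: [0.1, 0.1, 0.0]
opening: 0.06
```

Request:
send_rows(rows=[[0.06,0,0,0,0],[0.06,0.01,0,0,0],[0.06,0.015,0,0,0],[0.06,0.015,0,0,0],[0.06,0.01,0,0,0],[0.06,0,0,0,0],[0.06,0,0,0,0],[0.06,0,0,0,0],[0.06,0,0,0,0],[0.06,0,0,0,0]])

```text
t: 14.57
position: [0.5001, 0.0006, 0.1006]
orientation: [0.563, 0.429, 0.562, -0.428]
wrist_force: [0.5, 0.5, -0.5]
opening: 0.0598
```

```bash
python3 -c "
from h import *
s=r.sense();print(s['position'],s['joint_velocities'].round(3))
im=capture('wrist');cv2.imwrite('pics/w6.png',cv2.resize(im[:,:,::-1],None,fx=1.5,fy=1.5))
import pickle;pickle.dump(s,open('s6.pkl','wb'))"
```

```text
[0.500079   0.00059831 0.10055389] [ 0.005 -0.     0.004  0.    -0.002  0.001]
```

View pics/w6.png

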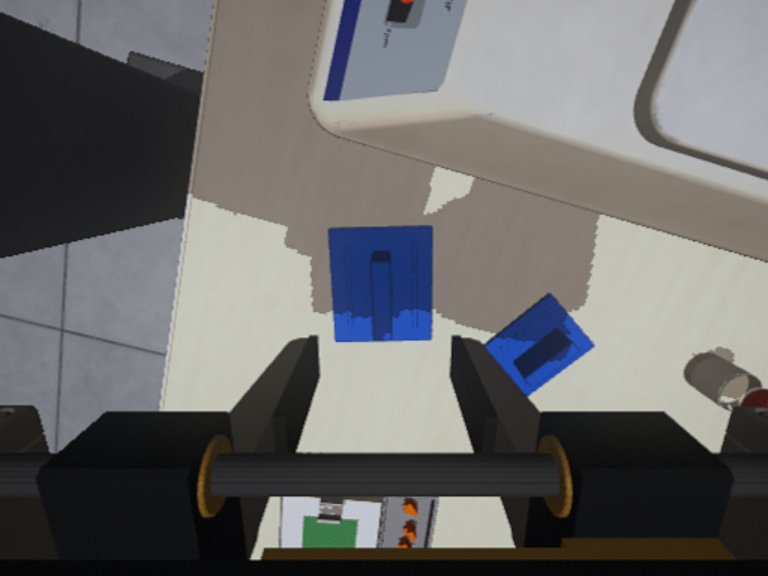

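The cover's corners are at (329,227), (432,226), (432,341) and (336,341). The neighbouring small cover is at (540,345).

```bash
python3 -c "
from h import *
import pickle;s=pickle.load(open('s6.pkl','rb'))
q=s['orientation'];M=R.from_quat([q[1],q[2],q[3],q[0]]).as_matrix()
for z,L in((.0065,[(329,227),(432,226),(432,341),(336,341),(487,346),(528,396)]),(.041,[(372,339),(390,339)])):
  for u,v in L:
    p=px('wrist',u/1.5,v/1.5,z,s); print(p.round(4),'tool',(M.T@(p-s['position'])).round(4))
print(np.arctan2(M[1,1],M[0,1]))"
```

```text
[0.4544 0.0357 0.0065] tool [ 0.094  -0.0349 -0.046 ]
[0.518  0.0539 0.0065] tool [ 0.0941  0.0313 -0.0466]
[ 0.5419 -0.0226  0.0065] tool [0.0941 0.034  0.0334]
[ 0.4772 -0.0403  0.0065] tool [ 0.094  -0.033   0.0333]
[ 0.5802 -0.016   0.0065] tool [0.0942 0.0727 0.0372]
[ 0.6224 -0.0455  0.0065] tool [0.0942 0.1056 0.0769]
[ 0.4981 -0.0177  0.041 ] tool [ 0.0596 -0.0069  0.017 ]
[ 0.5086 -0.0148  0.041 ] tool [0.0596 0.0041 0.0171]
0.26879422091879956
```

Request:
send_rows(rows=[[0.05,0.008,0,-0.0035,-0.5],[0.05,0.012,0,-0.0035,-0.5],[0.05,0.014,0,0,0],[0.045,0.014,0,0,0],[0.04,0.014,0,0,0],[0.035,0.014,0,0,0],[0.03,0.0085,0,0,0],[0.03,0.004,0,0,0],[0.03,0,0,0,0],[0.03,0,0,0,0]])

```text
t: 15.45
position: [0.4978, 0.0075, 0.0115]
orientation: [0.566, 0.423, 0.566, -0.423]
wrist_force: [0.6, -0.4, -0.0]
opening: 0.0302
```

Request:
send_rows(rows=[[0,0,0,0,0],[0,0,0,0,0],[0,0,0,0,0],[0,0,0,0,0],[0,0,0,0,0],[0,0,0,0,0],[0,0,0,0,0],[0,0,0,0,0],[0,-0.001,0,0,0],[0,-0.002,0,0,0]])

```text
t: 16.28
position: [0.4975, 0.0074, 0.0144]
orientation: [0.566, 0.424, 0.566, -0.424]
wrist_force: [0.2, 0.1, -1.4]
opening: 0.012
```

```bash
python3 -c "
from h import *
s=r.sense();print(s['position'],s['wrist_force'],s['opening'],s['qpos'].round(2))"
```

```text
[0.49751129 0.00744353 0.01440414] [ 0.19559531  0.12558774 -1.42949128] 0.011979378578307939 [ 0.01  0.45  2.05  0.    0.64 -0.27]
```

Cover gripped (opening 12.0 mm). I'll lift it and stop just short of the reader for a steady check picture.

```bash
python3 -c "
from h import *
import h
s,M=pose()
class F: 
  def sense(self): t=dict(s); t['position']=s['position']+[0,0,.105]; return t
h.r=F()
plan([.403,-.212,.119],.176,10,0)"
```

```text
max 0.0198 cur [0.4975 0.0074 0.1194] yaw 0.2863 d -0.11 t 16.28 F [ 0.2  0.1 -1.4] open 0.012
[[0, 0.0, -0.0153, 0.0184, np.float64(0.63)], [0, 0.0, -0.0151, 0.0185, np.float64(0.63)], [0, 0.0, -0.0149, 0.0187, np.float64(0.63)], [0, 0.0, -0.0146, 0.0189, np.float64(0.63)], [0, 0.0, -0.0144, 0.019, np.float64(0.63)], [0, 0.0, -0.0142, 0.0192, np.float64(0.63)], [0, 0.0, -0.014, 0.0194, np.float64(0.63)], [0, 0.0, -0.0138, 0.0195, np.float64(0.63)], [0, 0.0, -0.0136, 0.0197, np.float64(0.63)], [0, 0.0, -0.0134, 0.0198, np.float64(0.63)]]
```

Request:
send_rows(rows=[[0,-0.01,0,0,0],[0,-0.02,0,0,0],[0,-0.02,0,0,0],[0,-0.02,0,0,0],[0,-0.02,0,0,0],[0,-0.01,0,0,0],[0,-0.005,0,0,0],[0,0,0,0,0],[0,0,0,0,0],[0,0,0,0,0]])

```text
t: 17.12
position: [0.4968, 0.0074, 0.1184]
orientation: [0.566, 0.423, 0.567, -0.424]
wrist_force: [0.1, -0.3, -0.7]
opening: 0.0118
```

Request:
send_rows(rows=[[0,0.0,-0.0153,0.0184,0.63],[0,0.0,-0.0151,0.0185,0.63],[0,0.0,-0.0149,0.0187,0.63],[0,0.0,-0.0146,0.0189,0.63],[0,0.0,-0.0144,0.019,0.63],[0,0.0,-0.0142,0.0192,0.63],[0,0.0,-0.014,0.0194,0.63],[0,0.0,-0.0138,0.0195,0.63],[0,0.0,-0.0136,0.0197,0.63],[0,0.0,-0.0134,0.0198,0.63]])

```text
t: 17.95
position: [0.4019, -0.2127, 0.1184]
orientation: [0.541, 0.454, 0.543, -0.454]
wrist_force: [-0.3, 0.9, -0.7]
opening: 0.0121
```

Request:
send_rows(rows=[[0,0,0,0,0],[0,0,0,0,0],[0,0,0,0,0],[0,0,0,0,0],[0,0,0,0,0],[0,0,0,0,0],[0,0,0,0,0],[0,0,0,0,0],[0,0,0,0,0],[0,0,0,0,0]])

```text
t: 18.78
position: [0.4032, -0.2119, 0.1194]
orientation: [0.542, 0.454, 0.542, -0.454]
wrist_force: [0.1, -0.3, -1.7]
opening: 0.0119
```

```bash
python3 -c "
from h import *
s=r.sense();print(s['position'],s['joint_velocities'].round(3))
im=capture('wrist');cv2.imwrite('pics/w7.png',cv2.resize(im[100:300,180:446,::-1],None,fx=3,fy=3,interpolation=2))
import pickle;pickle.dump(s,open('s7.pkl','wb'))"
```

```text
[ 0.40319968 -0.21191535  0.11940302] [-0.002  0.001 -0.001  0.002 -0.    -0.   ]
```

View pics/w7.png

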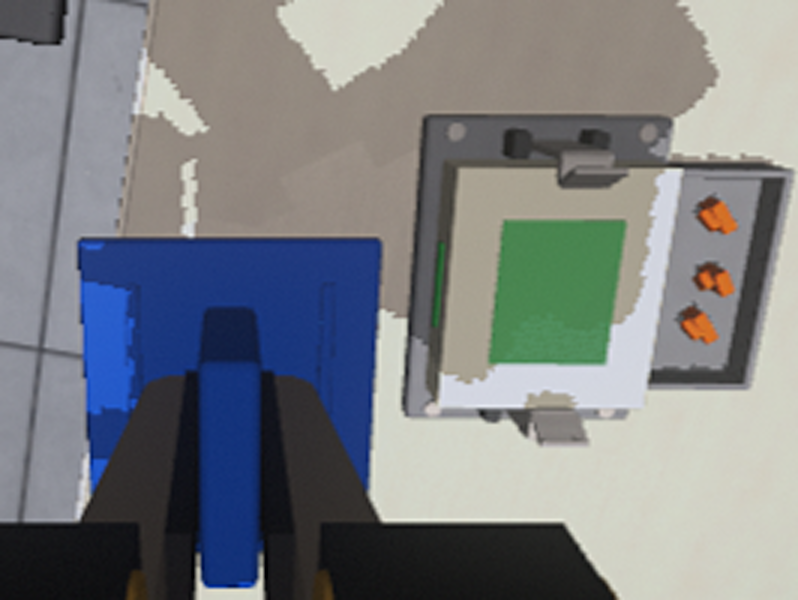

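The steady view shows deck corners (456,165), (682,168), (646,408), (440,404). The cover's far edge runs (80,239)–(380,239), and the chips lie in the gutter.

```bash
python3 -c "
from h import *
import pickle;s=pickle.load(open('s7.pkl','rb'))
q=s['orientation'];M=R.from_quat([q[1],q[2],q[3],q[0]]).as_matrix();print(np.arctan2(M[1,1],M[0,1]),M[2,0])
f=lambda u,v,z:px('wrist',180+u/3-.33,100+v/3-.33,z,s)
D=np.array([f(*p,.03) for p in[(456,165),(682,168),(646,408),(440,404)]]);print(D.round(4),D.mean(0).round(4))
def w(a,b,o=0): d=b-a; return round(float(np.arctan2(d[1],d[0])-o),4)
print(w(D[0],D[1]),w(D[3],D[2]),w(D[3],D[0],np.pi/2),w(D[2],D[1],np.pi/2))
W=np.array([f(*p,.03) for p in[(504,220),(626,220),(606,363),(490,363)]]);print('win',W.mean(0).round(4),w(W[0],W[1]),w(W[3],W[2]),w(W[3],W[0],np.pi/2),w(W[2],W[1],np.pi/2))
B=np.array([f(*p,.01) for p in[(425,115),(672,117),(403,415)]]);print('base',((B[1]+B[2])/2).round(4),w(B[0],B[1]),w(B[2],B[0],np.pi/2))
for p in[(80,239),(380,239),(92,490),(368,490)]:
  P=f(*p,s['position'][2]-.005);print('cover',P.round(4),(M.T@(P-s['position'])).round(4))
for p in[(200,575),(258,575)]:
  P=f(*p,s['position'][2]+.0295);print('rib',(M.T@(P-s['position'])).round(4))
"
```

```text
0.17661961368371543 -0.9999999993340225
[[ 0.4669 -0.1564  0.03  ]
 [ 0.5378 -0.1447  0.03  ]
 [ 0.5531 -0.2266  0.03  ]
 [ 0.4824 -0.2376  0.03  ]] [ 0.51   -0.1913  0.03  ]
0.1631 0.1546 0.189 0.1852
win [ 0.5105 -0.1919  0.03  ] 0.1762 0.1758 0.1767 0.1783
base [ 0.5087 -0.1912  0.01  ] 0.1685 0.1705
cover [ 0.3644 -0.1787  0.1144] [ 0.005  -0.0323 -0.0395]
cover [ 0.4292 -0.1671  0.1144] [ 0.005   0.0335 -0.0395]
cover [ 0.375  -0.2398  0.1144] [ 0.005  -0.0327  0.0225]
cover [ 0.4405 -0.2282  0.1144] [0.005  0.0338 0.0226]
rib [-0.0295 -0.0055  0.0213]
rib [-0.0295  0.0061  0.0213]
```

Request:
send_rows(rows=[[0,0,0.01,0,0],[0,0,0.02,0,0],[0,0,0.02,0,0],[0,0,0.02,0,0],[0,0,0.02,0,0],[0,0,0.013,-0.0005,0],[0,0,0.006,0,0],[0,0,0,0,0],[0,0,0,0,0],[0,0,0,0,0]])

```text
t: 19.67
position: [0.5093, -0.1924, 0.1192]
orientation: [0.542, 0.454, 0.542, -0.454]
wrist_force: [0.1, -0.2, -0.8]
opening: 0.0119
```

Request:
send_rows(rows=[[0,0.007,0,0,0],[0,0.009,0,0,0],[0,0.009,0,0,0],[0,0.009,0,0,0],[0,0.009,0,0,0],[0,0.007,0,0,0],[0,0,0,0,0],[0,0,0,0,0],[0,0,0,0,0],[0,0,0,0,0]])

```text
t: 20.5
position: [0.5108, -0.1926, 0.0698]
orientation: [0.542, 0.454, 0.542, -0.454]
wrist_force: [-0.1, 0.2, -0.7]
opening: 0.0118
```

```bash
python3 -c "
from h import *
plan([.5103,-.1917,.046],.1766,10,0)"
```

```text
max 0.0024 cur [ 0.5108 -0.1926  0.0698] yaw 0.1764 d 0.0 t 20.5 F [-0.1  0.2 -0.7] open 0.0118
[[0, 0.0024, -0.0, -0.0001, np.float64(-0.0)], [0, 0.0024, -0.0, -0.0001, np.float64(-0.0)], [0, 0.0024, -0.0, -0.0001, np.float64(-0.0)], [0, 0.0024, -0.0, -0.0001, np.float64(-0.0)], [0, 0.0024, -0.0, -0.0001, np.float64(-0.0)], [0, 0.0024, -0.0, -0.0001, np.float64(-0.0)], [0, 0.0024, -0.0, -0.0001, np.float64(-0.0)], [0, 0.0024, -0.0, -0.0001, np.float64(-0.0)], [0, 0.0024, -0.0, -0.0001, np.float64(-0.0)], [0, 0.0024, -0.0, -0.0001, np.float64(-0.0)]]
```

Request:
send_rows(rows=[[0,0.002,0,-0.0005,0],[0,0.002,0,0,0],[0,0.002,0,0,0],[0,0.002,0,0,0],[0,0.002,0,0,0],[0,0.002,0,0,0],[0,0.002,0,0,0],[0,0.002,0,0,0],[0,0,0,0,0],[0,0,0,0,0]])

```text
t: 21.33
position: [0.5106, -0.1919, 0.0535]
orientation: [0.542, 0.454, 0.542, -0.454]
wrist_force: [0.2, 1.0, 1.9]
opening: 0.0119
```

```bash
python3 -c "
from h import *
s=r.sense();print(s['position'],s['wrist_force'],s['wrist_torque'].round(2),s['opening'])"
```

```text
[ 0.51055557 -0.19188133  0.053468  ] [0.22128658 1.0015019  1.87785499] [ 0.21 -0.17 -0.03] 0.011903818950444085
```

The catches are being touched lightly, with little side force. Pressing on down.

Request:
send_rows(rows=[[0,0.0015,0,0,0],[0,0.0015,0,0,0],[0,0.0015,0,0,0],[0,0.0015,0,0,0],[0,0.0015,0,0,0],[0,0.0015,0,0,0],[0,0,0,0,0],[0,0,0,0,0],[0,0,0,0,0],[0,0,0,0,0]])

```text
t: 22.17
position: [0.5101, -0.1918, 0.044]
orientation: [0.542, 0.454, 0.542, -0.454]
wrist_force: [1.9, 0.6, -5.0]
opening: 0.0116
```

Request:
send_rows(rows=[[0,0.0015,0,0,0],[0,0.001,0,0,0],[0,0.0005,0,0,0],[0,0,0,0,0],[0,0,0,0,0],[0,0,0,0,0],[0,0,0,0,0],[0,0,0,0,0],[0,0,0,0,0],[0,0,0,0,0]])

```text
t: 23.0
position: [0.5099, -0.192, 0.0419]
orientation: [0.542, 0.454, 0.542, -0.454]
wrist_force: [-3.0, 0.9, 6.0]
opening: 0.0117
```

Request:
send_rows(rows=[[0,0.0005,0,0,0],[0,0.0005,0,0,0],[0,0.0005,0,0,0],[0,0,0,0,0],[0,0,0,0,0],[0,0,0,0,0],[0,0,0,0,0],[0,0,0,0,0],[0,0,0,0,0],[0,0,0,0,0]])

```text
t: 23.83
position: [0.51, -0.1921, 0.0418]
orientation: [0.542, 0.454, 0.542, -0.454]
wrist_force: [-7.5, 1.8, 24.2]
opening: 0.012
```

```bash
python3 -c "
from h import *
s=r.sense();print(s['position'],s['wrist_force'],s['wrist_torque'].round(2),s['opening'])
a=capture('side')[165:275,170:315];c=capture('scene')[165:265,160:290];b=np.hstack([cv2.resize(a,(400,300),interpolation=2),cv2.resize(c,(400,300),interpolation=2)]);cv2.imwrite('pics/f8.png',b[:,:,::-1])"
```

```text
[ 0.50995023 -0.19211805  0.04180155] [-7.50895034  1.79450771 24.22321841] [0.71 1.41 0.03] 0.01200554529858604
```

View pics/f8.png

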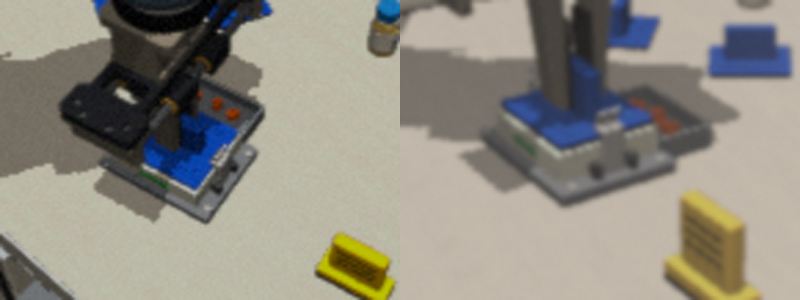

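```bash
python3 -c "
from h import *
print(r.close_job());s=r.sense();print(s['t'],s['position'],s['wrist_force'])"
```

```text
the job is handed in; nothing more can be done
None
the job is handed in; nothing more can be done
```

I wiped all three chips off the deck into the gutter with the held scraper. The scraper now stands on the worktop near (0.52, -0.37), clear of the reader. The blue cover is pressed onto the deck and still held, and the job was handed in at about 24 s. The hand-in gives no verdict.

**Last checks**
- **Height:** the tool stopped hard at z = 0.0418 m, against 0.0415 m expected for a seated cover. That is 0.3 mm high, within the 1.5 mm allowed.
- **Catches:** I had no reading of the catch joints. I judged that both snapped from the vertical force dropping to -5 N on the way down, then the hard stop and the final pictures.
- **Push and grip:** the vertical push was about 24 N, with the grip on the 12 mm rib holding.
- **Centring:** the tool ended about 0.6 mm from the deck centre as the wrist camera measured it, and square to about 0.01 rad.
- **Pictures:** the cover looked flat under the catches, the chips in the gutter and the scraper standing clear. The pictures show the two unneeded covers in place. I saw no sign of contact with the vials or jar, but I took no final measurement of them.

**What failed or disagreed**
- My first grasp of the scraper closed on nothing, because I lifted before the slow jaws had shut. I repeated it and nothing was disturbed.
- The side and wrist cameras disagreed by about 3 mm on the reader's centre; I used mostly the wrist value.
- At the end there was a sideways force of about 7.5 N along x. The tool was not shifted noticeably.

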